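Reload the label printer and switch it on against the slate slab

ROBOT

A 6-joint arm with a two-finger parallel gripper is mounted at the origin on a cart in front of the work surface, level with it; the furniture and walls round the work are solid. World frame = base frame: x ahead of the robot, y to its left, z up, the work surface at z = 0. Lengths are in m, angles in degrees, forces in N, time in s.
With the tool pointing down it reaches from about 0.275 to 0.825 m from the base axis. Payload 5.2 kg.
Tool frame: the origin (TCP) lies between the finger pads; the fingertips stand 8 mm ahead of it and the grasp point (between the pads) lies 11 mm behind it; z points along the fingers, y is the line along which they close (so a half turn about z gives the same grasp; the last joint's range is limited). The gripper opens to 93 mm and grips with 3 to 60 N. Pads are 15 mm wide; open, the fingers measure 128 mm over their backs; the gripper's body (75 mm by 188 mm) begins 65 mm behind the grasp point.
Start: joints at [-81.52, 14.817, 87.949, -0, 77.235, -11.62], TCP at [0.189, -0.517, 0.205] pointing down, gripper open.
Joint ranges: [-179.93, 179.93], [-52.35, 119.4], [10.71, 147.94], [-69.91, 249.91], [12.55, 155.21], [-178.61, 178.61]. Speed limits (degrees/s): [147.25, 147.25, 180, 180, 180, 180].

INTERFACE

Orientations are given as a 3x3 rotation matrix whose columns are the frame's x, y, z axes.
In Python, from workcell import r gives the robot as it stands.
- The arm moves only by the shell command python3 -m crank 'ROWS' [OPENING] [FORCE]. ROWS is JSON, a list of rows, each an object of numbers: "tx", "ty", "tz": the shift along the tool's x, y, z as a fraction of full scale; "turn": the turn about the tool's z as a fraction of full scale. In form: [{"tx": .., "ty": .., "tz": .., "turn": ..}, ...]. A call has 1 to 8 rows; each row is the pose to reach, as a shift and turn from the pose commanded when the call began, along the tool's axes at that moment, turning the shorter way round; what a row does not reach only later rows make up. Full scale, the value 1, is 10 cm for a shift and 180 degrees for a turn. A row lasts 1/10 s, in which the tool goes at most 50 mm and 8.59 degrees, less where a joint would pass 70% of its speed; a pose out of reach is approached as far as the arm can. A call with a number of a shift or a turn outside -1 to 1 is refused whole. A call with a gripper value outside its range is refused whole. OPENING is the closure, from -1 (fully open) to 1 (shut), set as the call begins (- or left out, the last holds). The fingers move at their own pace and stop on an object; FORCE is the grip in N (left out, the last holds). Time passes only in rows, so rows that repeat a pose let the fingers close. It gives the time, the measured TCP pose, the force, the opening and the grip force at its end, in the units of the state.
- r.get_state(): the state, without advancing time (a new reading comes with each control period).
- r.grab_frame(name): name is "side" or "top"; returns a dict with "frame" (420x560x3 uint8, red, green, blue), "fovy" (degrees; the focal length in pixels is half the picture's height over the tangent of half this angle, whatever the lens; pixels are square), "cx", "cy" (the principal point, pixels), "k1" (the pictures are not rectified: a ray, as slopes to the right and down, at radius r is drawn at 1 + k1 r^2 times it, then the intrinsics apply), "xyz" and "rotation" of the camera in the world. Camera axes: x right, y down, z forward; pixel columns grow to the right and rows downward; lengths in m; the calibration is good to about 2 mm. A picture is of the moment at which its call begins. There is no depth.
- r.sign_off(): hands the job in; it is judged then, once.
The state is a dict: "t": time; "qpos": joint angles; "joint_velocities": joint speeds; "joint_efforts": joint torques, N m; "position": TCP position; "tool_rot": TCP orientation; "contact_force": force on the tool from outside, world axes, zero at the start; "torque": the same for the moment, N m; "opening": finger opening in m; "gripper_force": force on a finger pad.
Only numpy, scipy, OpenCV 4.12 (cv2) and the standard library are available. Lean on these libraries where they do the work, as an engineer would, in place of code of your own. Each camera call takes 0.05 s, during which the arm holds its last target. There are 200 camera calls.

TASK

Get the little teal label printer ready for the next gift boxes: put the grey and orange label cassette into its open bay and shut the cover. Then put the printer in front of the slate slab, its back end square against the slab's near edge so that it cannot skate away, and push its blue front button fully in against the slab, holding it in for about a second to switch it on. Leave the printer standing there against the slab with its cover shut, and leave the other things on the counter where they are.

Things in the scene. Friction and masses are not known exactly. Their poses are not given: they have to be found in the camera images.
- cassette_center (a point): Label cassette, a grey plastic block 62 mm long (x) by 38 mm wide (y) by 26 mm high with an orange top face and two white reels; its foot is stepped in by 2 mm all round; about 60 g. The point is its centre, 13 mm above its underside; it lies flat, z up. It fits the bay either way round.
- printer_center (a point): Portable label printer, a loose teal box 120 mm long (x) by 62 mm wide (y), 54 mm high with the cover shut, about 0.4 kg. The point is its middle, 27 mm above its underside. Its x axis runs from the front end (black fascia with the blue button, at x = -60 mm) to the flat back end (x = +60 mm); z up. The body without the cover is 36 mm high and can be gripped across its 62 mm width. On its own it skates over the counter when pushed with 2 to 4 N.
- printer_bay (a point): Centre of the floor of the cassette bay, in the middle of the printer, 22 mm above its underside; axes as the printer's. The bay is 74 mm long (x) by 47 mm wide (y) and 14 mm deep below the printer's 36 mm rim, so a seated cassette (its centre 13 mm above this point) stands 12 mm proud of the rim, under the hollow cover.
- printer_back (a point): Middle of the printer's flat back end, 15 mm above the underside; axes as the printer's (x points out of the back).
- printer_cover (a joint): Black hollow cover of the printer, 82 mm long, 62 mm wide, 18 mm deep, on a stiff hinge that stays where it is left. Angle in rad: 0 is shut, 2.1 wide open. The hinge line runs across the printer (y) 41 mm behind its middle, 36 mm above its underside; the open cover stands up there and leans over the back end. A light push (under 2 N at its free edge) moves it.
- cover_lip (a point): Middle of the cover's free front edge (82 mm from the hinge), half-way through its 18 mm depth; when shut it lies at the printer's x = -41 mm, 45 mm above the underside.
- printer_power (a joint): Round blue power button, 22 mm across, in the middle of the printer's front end. Value in m: 0 is out, 0.006 fully in. Sprung: it starts to move at about 3.6 N, is fully in at about 8 N, and springs back out.
- power_face (a point): Centre of the outer face of the power button, 20 mm above the printer's underside and 70 mm in front of its middle; the button is pushed along the printer's +x (towards its back end).
- slab_edge (a point): Middle of the straight edge face, on the robot's side, of a heavy fixed dark slate slab, 180 mm wide (y) by 110 mm deep (x) by 30 mm high, with two closed gift boxes (up to 63 mm high) standing on its far half. The point is 15 mm above the counter; x points into the slab, y along the edge (the face reaches 90 mm either side), z up. The rest of the slab lies beyond this face.
- ribbon_copper: Bystander: copper-coloured ribbon spool with card flanges, lying flat, 72 mm across, 26 mm high. Origin at the centre of its underside.
- ribbon_sage: Bystander: sage-green ribbon spool with card flanges, lying flat, 62 mm across, 30 mm high. Origin at the centre of its underside.
- call_bell: Bystander: brass call bell on a black base, 80 mm across, 54 mm high. Origin at the centre of its underside.
- coin_dish: Bystander: white china coin dish, 111 mm across, 14 mm high. Origin at the centre of its underside.
- marker: Bystander: black marker pen lying down, 135 mm long (its y axis), 13 mm thick. Origin at the centre of its underside.
- tongs: Bystander: steel tongs lying on edge, 152 mm long (their y axis), 25 mm wide, 19 mm high. Origin at the centre of its underside.
- stapler: Bystander: red desk stapler, 125 mm long (its y axis), 36 mm wide, 47 mm high. Origin at the centre of its underside.
- printer: The printer itself: origin at the centre of its underside, axes as its middle point's.
- slab: The slate slab itself: origin at the centre of its underside (55 mm beyond the near edge face), axes as the edge point's. Along the back of the counter, beyond the slab, a glass shelf on thin posts hangs 0.26 m above the surface from world x = 0.68 outwards: keep wrist and gripper in front of it. Between the slab and the printer's first place stands the shop's scale, under 0.1 m high.

How it is judged:
By the outcome, as a careful person would: the job done as asked, in the order asked, and still so for the second after the job is handed in, with the robot touching nothing.
It also fails if it takes over 72 s, if anything falls off the work surface, if the arm or the gripper's body presses on something with over 40 N, if the wrist force passes 120 N, or if a joint passes its speed limit or range.

## Working session

There is one attempt and no reset: what is moved stays moved. The work goes in short steps, Python scripts to look and compute and a shell command to move; the robot and the scene stay as the last step left them, time stands still between calls to the robot, and variables do not carry over. Pictures are saved under pics/ and viewed, at most 10 in all, crops included, and the job is handed in when it is done.

```bash
mkdir -p pics; ls
cat > h.py <<'E'
import numpy as np, cv2, json
from workcell import r
def grab(name,fn=None):
    f=r.grab_frame(name)
    if fn: cv2.imwrite('pics/'+fn,f['frame'][:,:,::-1])
    return f
def K(f):
    fl=f['frame'].shape[0]/2/np.tan(np.radians(f['fovy'])/2)
    return np.array([[fl,0,f['cx']],[0,fl,f['cy']],[0,0,1.]]),np.array([f['k1'],0,0,0,0.])
def px2w(f,pts,z):
    k,d=K(f); u=cv2.undistortPoints(np.array(pts,float).reshape(-1,1,2),k,d).reshape(-1,2)
    ray=np.c_[u,np.ones(len(u))]@np.array(f['rotation']).T; o=np.array(f['xyz'])
    return o+ray*((np.broadcast_to(z,len(u))-o[2])/ray[:,2])[:,None]
def w2px(f,P):
    R=np.array(f['rotation']);k,d=K(f)
    return cv2.projectPoints((np.array(P,float).reshape(-1,3)-np.array(f['xyz']))@R,np.zeros(3),np.zeros(3),k,d)[0].reshape(-1,2)
E
python3 - <<'E'
from h import *
for n in('top','side'):
    f=grab(n,n+'0.png'); print(n,f['fovy'],f['cx'],f['cy'],f['k1'],f['xyz'],np.round(f['rotation'],3).tolist())
s=r.get_state(); print({k:np.round(v,3).tolist() for k,v in s.items()})
E
```

```text
pics
top 49.30145261602809 278.34113930309957 202.61252743755955 0.041294863795929594 [ 0.37951039 -0.06503222  1.70134789] [[0.019, -0.997, 0.071], [-1.0, -0.019, -0.009], [0.01, -0.071, -0.997]]
side 54.374408810578565 268.6072539370727 208.06738579830412 0.0066326261171938405 [-0.42491214 -0.4353661   1.16357648] [[0.361, -0.691, 0.626], [-0.933, -0.258, 0.252], [-0.012, -0.675, -0.738]]
{'t': 0.1, 'qpos': [-81.521, 14.857, 88.002, -0.001, 77.235, -11.619], 'joint_velocities': [0.005, -0.096, -0.105, -0.018, 0.049, -0.049], 'joint_efforts': [0.003, -43.821, -28.465, 0.072, 0.036, -0.0], 'position': [0.189, -0.516, 0.204], 'tool_rot': [[0.939, 0.344, -0.0], [0.344, -0.939, 0.002], [0.0, -0.002, -1.0]], 'contact_force': [0.566, -0.052, -0.335], 'torque': [-0.029, -0.02, -0.04], 'gripper_force': 0.0, 'opening': 0.093}
```

View pics/top0.png

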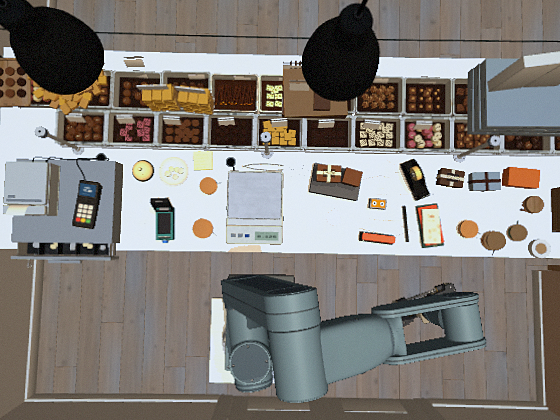

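View pics/side0.png

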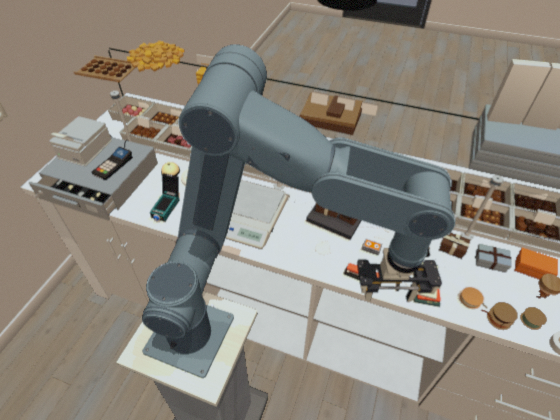

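Run:
```python
import cv2,numpy as np
t=cv2.imread('pics/top0.png');s=cv2.imread('pics/side0.png')
z=lambda im,x,y,w,h:cv2.resize(im[y:y+h,x:x+w],(w*6,h*6),interpolation=cv2.INTER_CUBIC)
a=z(t,140,190,44,58); b=z(t,300,155,86,58)
c=np.hstack([a,b]); print(c.shape)
d=np.hstack([z(s,145,155,44,40),z(s,300,195,86,40)])
cv2.imwrite('pics/c0.png',np.vstack([c,d]))
```

```text
(348, 780, 3)
```

View pics/c0.png

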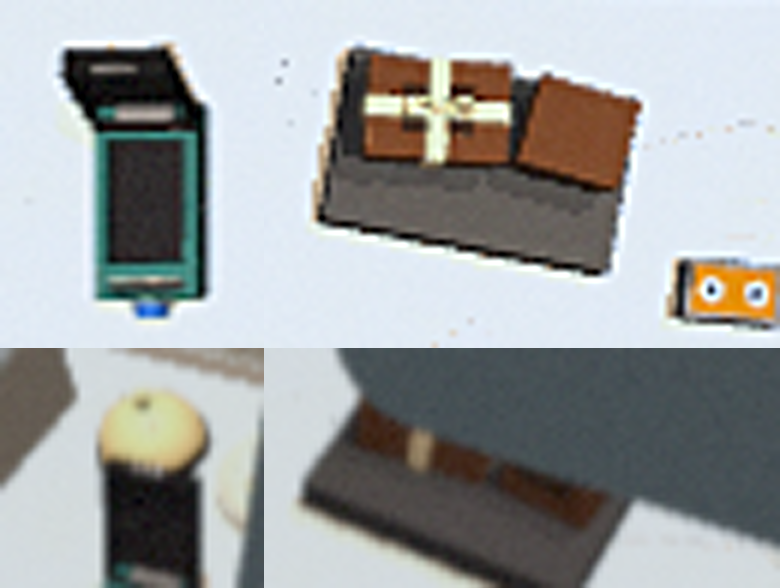

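```bash
cat >> h.py <<'E'
def fit(f,segs,p0,half=3.0,n=25,chan=None):
    """segs: list of ((x,y,z),(x,y,z)) in body frame; pose p=(x,y,yaw). refine to strongest image gradients"""
    from scipy.optimize import least_squares
    from scipy.ndimage import map_coordinates
    im=f['frame'].astype(float); im=im.mean(2) if chan is None else im@np.array(chan,float)
    def W(p,P):
        c,s=np.cos(p[2]),np.sin(p[2]); return np.c_[P[:,0]*c-P[:,1]*s+p[0],P[:,0]*s+P[:,1]*c+p[1],P[:,2]]
    p=np.array(p0,float)
    for it in range(6):
        h=half if it<3 else half/2
        B=[];N=[];T=[]
        for a,b in segs:
            P=np.linspace(a,b,n+2)[2:-2]; q=w2px(f,W(p,P)); d=q[-1]-q[0]; nn=np.array([-d[1],d[0]])/np.hypot(*d)
            o=np.linspace(-h,h,int(h*16)+1)
            S=q[:,None]+o[None,:,None]*nn
            v=map_coordinates(im,[S[...,1],S[...,0]],order=1)
            g=np.abs(np.gradient(v,axis=1)).mean(0)
            w=g**2*(g>0.6*g.max()); k=(w*o).sum()/w.sum()
            B.append(P);N.append(nn);T.append((q+k*nn)@nn)
        res=lambda p:np.concatenate([w2px(f,W(p,P))@nn-t for P,nn,t in zip(B,N,T)])
        s=least_squares(res,p,x_scale=[.01,.01,.05],loss='soft_l1'); p=s.x
    return p,np.round([np.mean(w2px(f,W(p,P))@nn-t) for P,nn,t in zip(B,N,T)],2)
def box(x0,x1,y0,y1,z,sides='nfrl'):
    a={'n':((x0,y0,z),(x0,y1,z)),'f':((x1,y0,z),(x1,y1,z)),'r':((x0,y0,z),(x1,y0,z)),'l':((x0,y1,z),(x1,y1,z))}
    return [a[s] for s in sides]
E
python3 - <<'E'
from h import *
f=r.grab_frame('top')
A=lambda L:[(140+x/6-.42,190+y/6-.42) for x,y in L]; Bq=lambda L:[(300+(x-264)/6-.42,155+y/6-.42) for x,y in L]
print('printer rim',np.round(px2w(f,A([(96,132),(97,297),(198,297),(193,130)]),.036),4).tolist())
print('bay floor/rim',np.round(px2w(f,A([(108,138),(108,260),(184,262),(182,138)]),.036),4).tolist())
print('slab near',np.round(px2w(f,Bq([(322,215),(603,268)]),.03),4).tolist(), np.round(px2w(f,Bq([(318,222),(608,275)]),.0),4).tolist())
P=px2w(f,Bq([(690,262),(692,318)]),.026); print('cass left',np.round(P,4).tolist())
hsv=cv2.cvtColor(f['frame'],cv2.COLOR_RGB2HSV)[190:215,360:395]
m=((hsv[...,0]>8)&(hsv[...,0]<28)&(hsv[...,1]>120)).astype(np.uint8)
ys,xs=np.nonzero(m); rc=cv2.minAreaRect(np.c_[xs+360,ys+190].astype(np.float32)); print(rc,px2w(f,[rc[0]],.026))
print(px2w(f,cv2.boxPoints(rc),.026))
E
```

```text
printer rim [[0.4576, 0.3643, 0.036], [0.3584, 0.3598, 0.036], [0.3594, 0.2996, 0.036], [0.4599, 0.3062, 0.036]]
bay floor/rim [[0.4541, 0.357, 0.036], [0.3807, 0.3541, 0.036], [0.3803, 0.3087, 0.036], [0.455, 0.3126, 0.036]]
slab near [[0.5464, -0.1924, 0.03], [0.5172, -0.3646, 0.03]] [[0.5449, -0.1923, 0.0], [0.5154, -0.3731, 0.0]]
cass left [[0.5222, -0.4185, 0.026], [0.4879, -0.4198, 0.026]]
((377.6846618652344, 203.02308654785156), (13.51978588104248, 7.566117763519287), 7.125016689300537) [[ 0.50514758 -0.44459962  0.026     ]]
[[ 0.49390785 -0.41833645  0.026     ]
 [ 0.52162017 -0.42165889  0.026     ]
 [ 0.51639476 -0.47087207  0.026     ]
 [ 0.48870188 -0.46749424  0.026     ]]
```

```bash
cat > m.py <<'E'
from h import *
def cas(f,p0,z=.026): return fit(f,box(-.031,.031,-.019,.019,z),p0,2.5)
def prn(f,p0): return fit(f,box(-.037,.037,-.0235,.0235,.036)+box(-.06,.04,-.031,.031,.036,'nl'),p0,1.6)
def slab(f,p0): return fit(f,[((0,-.09,.03),(0,.09,.03)),((0,-.09,.03),(.04,-.09,.03)),((0,.09,.03),(.05,.09,.03))],p0,2.5)
E
python3 - <<'E'
from m import *
f=r.grab_frame('top')
for n,x in (('cas',cas(f,(.505,-.4446,np.radians(90-7)))),('prn',prn(f,(.419,.333,.045))),('slab',slab(f,(.532,-.278,.165)))):
    print(n,np.round(x[0],4),np.degrees(x[0][2]).round(2),x[1])
# try 60mm alt seg overlay
pc=cas(f,(.505,-.4446,np.radians(83)))[0];pp=prn(f,(.419,.333,.045))[0];ps=slab(f,(.532,-.278,.165))[0]
im=cv2.resize(f['frame'][:,:,::-1],None,fx=6,fy=6,interpolation=cv2.INTER_CUBIC)
def dr(p,segs):
    c,s=np.cos(p[2]),np.sin(p[2])
    for a,b in segs:
        q=w2px(f,[(P[0]*c-P[1]*s+p[0],P[0]*s+P[1]*c+p[1],P[2]) for P in(a,b)])
        q=((q+.5)*6).astype(int); cv2.line(im,tuple(map(int,q[0])),tuple(map(int,q[1])),(255,0,255),1)
dr(pc,box(-.031,.031,-.019,.019,.026)); dr(pp,box(-.037,.037,-.0235,.0235,.036)+box(-.06,.06,-.031,.031,.036)); dr(ps,box(0,.11,-.09,.09,.03))
cut=lambda x,y,w,h:im[y*6:(y+h)*6,x*6:(x+w)*6]
a=np.hstack([cut(142,190,40,58),cut(302,155,90,58)]); print(a.shape)
cv2.imwrite('pics/fit0.png',a)
E
```

```text
cas [ 0.5041 -0.4436  1.4486] 83.0 [ 0.21 -0.21 -0.28  0.28]
prn [0.4176 0.3333 0.092 ] 5.27 [ 0.48 -0.39  0.03  0.08 -0.07 -0.11]
slab [ 0.534  -0.2892  0.1884] 10.79 [ 0.   -0.53  0.53]
(348, 780, 3)
```

View pics/fit0.png

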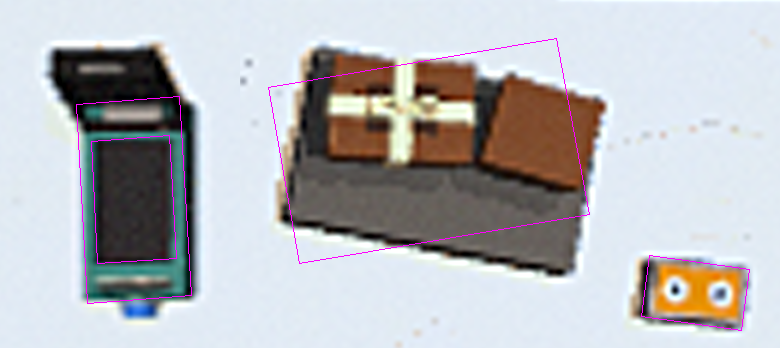

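```bash
python3 - <<'E'
s=open('h.py').read()
s=s.replace("g=np.abs(np.gradient(v,axis=1)).mean(0)","g=np.abs(np.gradient(v,axis=1)); from scipy.ndimage import uniform_filter1d; g=uniform_filter1d(g,5,axis=0)")
s=s.replace("w=g**2*(g>0.6*g.max()); k=(w*o).sum()/w.sum()","w=g**2*(g>0.6*g.max(1,keepdims=True)); k=((w*o).sum(1)/w.sum(1))[:,None]")
open('h.py','w').write(s)
E
cat > ov.py <<'E'
from m import *
def overlay(f,items,cuts,fn):
    im=cv2.resize(f['frame'][:,:,::-1],None,fx=6,fy=6,interpolation=cv2.INTER_CUBIC)
    for p,segs in items:
        c,s=np.cos(p[2]),np.sin(p[2])
        for a,b in segs:
            q=w2px(f,[(P[0]*c-P[1]*s+p[0],P[0]*s+P[1]*c+p[1],P[2]) for P in(a,b)])
            q=((q+.5)*6).astype(int); cv2.line(im,tuple(map(int,q[0])),tuple(map(int,q[1])),(255,0,255),1)
    cv2.imwrite('pics/'+fn,np.hstack([im[y*6:(y+h)*6,x*6:(x+w)*6] for x,y,w,h in cuts]))
E
python3 - <<'E'
from ov import *
f=r.grab_frame('top')
R={}
for n,x in (('cas',cas(f,(.505,-.4446,np.radians(86)))),('prn',prn(f,(.418,.333,.045))),('slab',slab(f,(.532,-.278,-.165)))):
    print(n,np.round(x[0],4),np.degrees(x[0][2]).round(2),x[1]); R[n]=x[0]
overlay(f,[(R['cas'],box(-.031,.031,-.019,.019,.026)),(R['prn'],box(-.037,.037,-.0235,.0235,.036)+box(-.06,.06,-.031,.031,.036)),(R['slab'],box(0,.11,-.09,.09,.03))],[(142,190,40,58),(302,155,90,58)],'fit1.png')
E
```

```text
cas [ 0.5041 -0.4437  1.5158] 86.85 [ 0.09 -0.1  -0.24  0.25]
prn [0.4172 0.3327 0.037 ] 2.12 [ 0.37 -0.3   0.1   0.1  -0.06 -0.2 ]
slab [ 0.5262 -0.278  -0.17  ] -9.74 [ 0.   -0.21  0.22]
```

View pics/fit1.png

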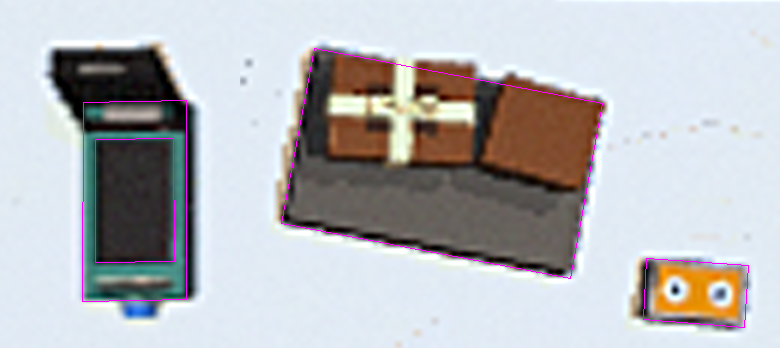

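```bash
cat > go.py <<'E'
import sys; from h import *
# go.py x y z yaw : tool-axis shift (units of 10cm) and turn (units of 180) from measured pose
s=r.get_state(); R=np.array(s['tool_rot']); p=np.array(s['position'])
t=[float(a) for a in sys.argv[1:]]
yaw=np.degrees(np.arctan2(R[1,0],R[0,0]))
d=R.T@(np.array(t[:3])-p)*10
print('t',round(s['t'],2),'pos',p.round(4),'yaw',yaw.round(2),'open',round(s['opening'],4),'grip',round(s['gripper_force'],1),'F',np.round(s['contact_force'],1),'tilt',np.degrees(np.arccos(-R[2,2])).round(2))
print('shift',d.round(3),'turn',round(-((t[3]-yaw+180)%360-180)/180,4))
E
python3 -m crank '[{"tx":0.5,"tz":0,"turn":-0.0477},{"tx":1,"turn":-0.0954},{"tx":1,"turn":-0.143},{"tx":1,"turn":-0.19},{"tx":1,"turn":-0.238},{"tx":1,"turn":-0.286},{"tx":1,"turn":-0.334},{"tx":1,"turn":-0.371}]' -1
python3 go.py 0.504 -0.4437 0.1 86.85
```

```text
t 0.25 pos [ 0.189  -0.5162  0.2043] yaw 20.1 open 0.0931 grip 0.0 F [-0.5 -0.6  0.1] tilt 0.05
shift [3.207 0.402 1.043] turn -0.3708validation failed for argument at $[0]...
```

```bash
python3 -m crank '[{"tx":0.5,"ty":0,"tz":0,"turn":-0.0477},{"tx":1,"ty":0,"tz":0,"turn":-0.0954},{"tx":1,"ty":0,"tz":0,"turn":-0.143},{"tx":1,"ty":0,"tz":0,"turn":-0.19},{"tx":1,"ty":0,"tz":0,"turn":-0.238},{"tx":1,"ty":0,"tz":0,"turn":-0.286},{"tx":1,"ty":0,"tz":0,"turn":-0.334},{"tx":1,"ty":0,"tz":0,"turn":-0.371}]' -1
python3 go.py 0.504 -0.4437 0.1 86.85
```

```text
t: 1.05
position: [0.2829, -0.482, 0.2045]
tool_rot: [[0.049, 0.999, -0.0], [0.999, -0.049, 0.0], [0.0, -0.0, -1.0]]
contact_force: [0.1, 0.0, -0.3]
opening: 0.0932
gripper_force: 0.0
t 1.05 pos [ 0.2829 -0.482   0.2045] yaw 87.21 open 0.0932 grip 0.0 F [ 0.1  0.  -0.3] tilt 0.02
shift [0.49  2.189 1.045] turn 0.002
```

```bash
python3 -m crank '[{"tx":0.25,"ty":0.5,"tz":0,"turn":0},{"tx":0.49,"ty":1,"tz":0,"turn":0}]' | head -2
python3 -m crank '[{"tx":0,"ty":0.5,"tz":0,"turn":0},{"tx":0,"ty":1,"tz":0.3,"turn":0},{"tx":0,"ty":1,"tz":0.8,"turn":0},{"tx":0,"ty":1,"tz":0.8,"turn":0}]' -0.6 | head -2
python3 -m crank '[{"tx":0,"ty":0.19,"tz":0.2,"turn":0},{"tx":0,"ty":0.19,"tz":0.25,"turn":0},{"tx":0,"ty":0.19,"tz":0.25,"turn":0}]' 
python3 go.py 0.504 -0.4437 0.025 86.85
python3 -c "
from h import *
grab('side','s1.png');grab('top','t1.png')
s=cv2.imread('pics/s1.png')[190:290,320:470];t=cv2.imread('pics/t1.png')[160:260,320:440]
cv2.imwrite('pics/v1.png',np.hstack([cv2.resize(s,None,fx=2.9,fy=2.9),cv2.resize(t,None,fx=2.9,fy=2.9)]))"
```

```text
t: 1.25
position: [0.3749, -0.4434, 0.2046]
t: 1.65
position: [0.4736, -0.4443, 0.1177]
t: 1.95
position: [0.4927, -0.4495, 0.0999]
tool_rot: [[0.055, 0.999, -0.001], [0.999, -0.055, 0.001], [0.001, -0.001, -1.0]]
contact_force: [-0.2, 0.5, -0.1]
opening: 0.0743
gripper_force: 0.0
t 1.95 pos [ 0.4927 -0.4495  0.0999] yaw 86.87 open 0.0743 grip 0.0 F [-0.2  0.5 -0.1] tilt 0.09
shift [0.063 0.111 0.748] turn 0.0001
```

View pics/v1.png

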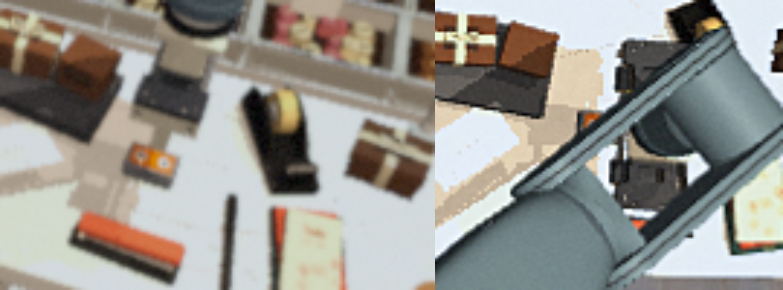

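```bash
python3 -m crank '[{"tx":0.063,"ty":0.111,"tz":0.2,"turn":0},{"tx":0.063,"ty":0.111,"tz":0.5,"turn":0},{"tx":0.063,"ty":0.111,"tz":0.75,"turn":0},{"tx":0.063,"ty":0.111,"tz":0.75,"turn":0}]' | tail -3
python3 go.py 0.504 -0.4437 0.025 86.85
```

```text
contact_force: [-0.8, 0.5, -1.0]
opening: 0.0741
gripper_force: 0.0
t 2.45 pos [ 0.503  -0.4424  0.0226] yaw 86.84 open 0.0741 grip 0.0 F [-0.8  0.5 -1. ] tilt 0.31
shift [-0.013  0.011 -0.025] turn -0.0001
```

```bash
python3 -m crank '[{"tx":-0.01,"ty":0.01,"tz":-0.02,"turn":0},{"tx":-0.01,"ty":0.01,"tz":-0.02,"turn":0},{"tx":-0.01,"ty":0.01,"tz":-0.02,"turn":0}]' | head -2
python3 -m crank '[{"tx":0,"ty":0,"tz":0,"turn":0},{"tx":0,"ty":0,"tz":0,"turn":0},{"tx":0,"ty":0,"tz":0,"turn":0},{"tx":0,"ty":0,"tz":0,"turn":0},{"tx":0,"ty":0,"tz":0,"turn":0},{"tx":0,"ty":0,"tz":0,"turn":0}]' 1 20
python3 go.py 0.504 -0.4437 0.18 86.85
```

```text
t: 2.75
position: [0.507, -0.4462, 0.0291]
t: 3.35
position: [0.5061, -0.4448, 0.0265]
tool_rot: [[0.054, 0.999, -0.0], [0.999, -0.054, 0.0], [0.0, -0.0, -1.0]]
contact_force: [-0.6, -0.6, -0.4]
opening: 0.0312
gripper_force: 0.0
t 3.35 pos [ 0.5061 -0.4448  0.0265] yaw 86.88 open 0.0312 grip 0.0 F [-0.6 -0.6 -0.4] tilt 0.01
shift [ 0.01  -0.022 -1.535] turn 0.0002
```

```bash
python3 go.py 0.504 -0.4437 0.18 86.85
python3 -c "
from h import *
f=grab('side','s2.png');g=grab('top','t2.png')
print(w2px(f,[r.get_state()['position'],(.504,-.4437,.026)]),w2px(g,[r.get_state()['position']]))
s=cv2.imread('pics/s2.png')[190:290,320:450];t=cv2.imread('pics/t2.png')[160:260,350:420]
cv2.imwrite('pics/v2.png',np.hstack([cv2.resize(s,None,fx=4,fy=4),cv2.resize(t,None,fx=4,fy=4)]))"
```

```text
t 3.35 pos [ 0.5061 -0.4448  0.0265] yaw 86.88 open 0.0312 grip 0.0 F [-0.6 -0.6 -0.4] tilt 0.01
shift [ 0.01  -0.022 -1.535] turn 0.0002
[[371.87005455 244.4084791 ]
 [371.39050146 244.88233652]] [[377.78369589 202.73774569]]
```

View pics/v2.png

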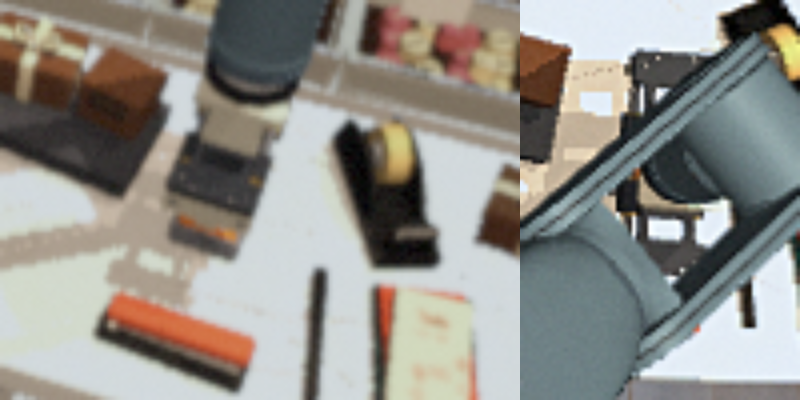

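```bash
python3 -m crank '[{"tx":0,"ty":0,"tz":0,"turn":0},{"tx":0,"ty":0,"tz":0,"turn":0}]' - - | tail -3
python3 go.py 0.504 -0.4437 0.18 86.85
```

```text
contact_force: [-0.2, 0.5, -0.2]
opening: 0.0069
gripper_force: 0.0
t 3.65 pos [ 0.5062 -0.4449  0.0266] yaw 86.88 open 0.0069 grip 0.0 F [-0.2  0.5 -0.2] tilt 0.0
shift [ 0.01  -0.022 -1.534] turn 0.0002
```

```bash
python3 -m crank '[{"tx":0,"ty":0,"tz":-0.4,"turn":0},{"tx":0,"ty":0,"tz":-0.8,"turn":0},{"tx":0,"ty":0,"tz":-0.8,"turn":0}]' -0.6 | tail -3
python3 go.py 0.504 -0.4437 0.18 86.85
python3 -c "
from h import *
f=grab('side','s3.png');p=r.get_state()['position']
print(w2px(f,[p,(.504,-.4437,.026)]))
s=cv2.imread('pics/s3.png')[180:280,320:430]
cv2.imwrite('pics/v3.png',cv2.resize(s,None,fx=6,fy=6,interpolation=cv2.INTER_CUBIC))"
```

```text
contact_force: [0.1, -0.3, 1.2]
opening: 0.0264
gripper_force: 0.0
t 3.95 pos [ 0.5089 -0.448   0.1135] yaw 86.89 open 0.0264 grip 0.0 F [ 0.1 -0.3  1.2] tilt 0.66
shift [ 0.035 -0.046 -0.666] turn 0.0002
[[376.95948993 228.79509933]
 [371.39050146 244.88233652]]
```

View pics/v3.png

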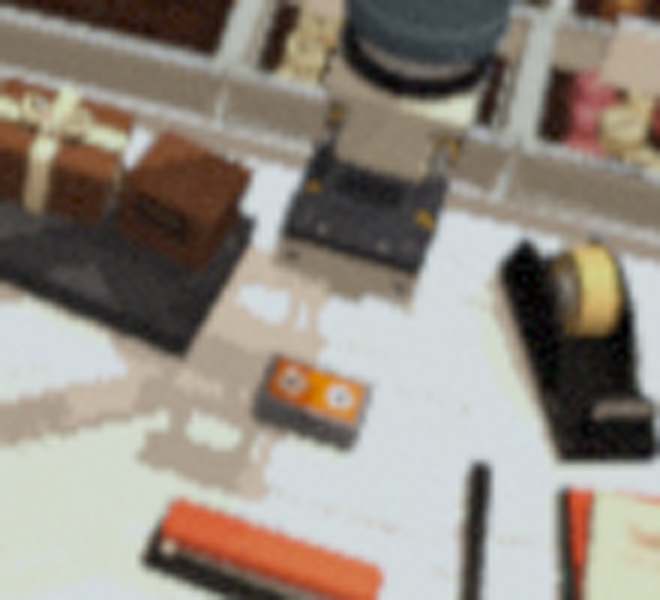

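```bash
python3 -m crank '[{"tx":0,"ty":0,"tz":0.3,"turn":0},{"tx":0,"ty":0,"tz":0.6,"turn":0},{"tx":0,"ty":0,"tz":0.68,"turn":0},{"tx":0,"ty":0,"tz":0.68,"turn":0},{"tx":0,"ty":0,"tz":0.68,"turn":0},{"tx":0,"ty":0,"tz":0.68,"turn":0},{"tx":0,"ty":0,"tz":0.68,"turn":0}]' 1 20 | tail -3
python3 go.py 0.504 -0.4437 0.03 86.85
python3 -m crank '[{"tx":0,"ty":0,"tz":0.03,"turn":0},{"tx":0,"ty":0,"tz":0.06,"turn":0},{"tx":0,"ty":0,"tz":0.06,"turn":0}]'
python3 go.py 0.504 -0.4437 0.03 86.85
```

```text
contact_force: [0.2, -0.2, 0.1]
opening: 0.0005
gripper_force: 0.0
t 4.7 pos [ 0.5068 -0.4457  0.0402] yaw 86.88 open 0.0005 grip 0.0 F [ 0.2 -0.2  0.1] tilt 0.15
shift [ 0.018 -0.029  0.102] turn 0.0002
t: 5.0
position: [0.5059, -0.4446, 0.0322]
tool_rot: [[0.054, 0.999, -0.001], [0.999, -0.054, 0.001], [0.001, -0.001, -1.0]]
contact_force: [-0.3, 0.7, 0.2]
opening: 0.0006
gripper_force: 0.0
t 5.0 pos [ 0.5059 -0.4446  0.0322] yaw 86.88 open 0.0006 grip 0.0 F [-0.3  0.7  0.2] tilt 0.05
shift [ 0.008 -0.019  0.022] turn 0.0002
```

```bash
for i in 1 2 3; do python3 -m crank '[{"tx":0,"ty":0,"tz":0.03,"turn":0},{"tx":0,"ty":0,"tz":0.03,"turn":0}]' | sed -n '1,2p;4p'; done
```

```text
t: 5.2
position: [0.5059, -0.4446, 0.0291]
contact_force: [-1.2, 0.6, 0.0]
t: 5.4
position: [0.5059, -0.4446, 0.0261]
contact_force: [0.5, -0.6, 0.7]
t: 5.6
position: [0.506, -0.4447, 0.0232]
contact_force: [0.8, 0.7, -0.1]
```

```bash
for i in 1 2 3; do python3 -m crank '[{"tx":0,"ty":0,"tz":0.03,"turn":0},{"tx":0,"ty":0,"tz":0.03,"turn":0}]' | sed -n '1,2p;4p'; done
```

```text
t: 5.8
position: [0.506, -0.4446, 0.0202]
contact_force: [0.1, -0.0, 0.6]
t: 6.0
position: [0.506, -0.4446, 0.0172]
contact_force: [-0.2, -0.2, 0.1]
t: 6.2
position: [0.506, -0.4446, 0.0142]
contact_force: [0.4, -0.5, -0.5]
```

Run:
```python
from h import *
f=r.grab_frame('side')
P=[(.415,-.411,.1895),(.415,-.485,.1895),(.603,-.411,.1895),(.603,-.485,.1895),(.509,-.448,.1135),(.509,-.448,.1055)]
print(((w2px(f,P)-[320,180]+.5)*6).round())
g=r.grab_frame('top'); P=[(.412,-.407,.1756),(.412,-.487,.1756),(.587,-.407,.1756),(.587,-.487,.1756)]
# v1 top crop comparison, px*2.9+435
print(((w2px(g,P)-[320,160]+.5)*2.9+[435,0]).round())
# colour under: orange pixels visible now?
hsv=cv2.cvtColor(f['frame'],cv2.COLOR_RGB2HSV)[220:262,350:400]
m=((hsv[...,0]>8)&(hsv[...,0]<22)&(hsv[...,1]>150)); ys,xs=np.nonzero(m); print(m.sum(), xs.mean()+350 if m.sum() else 0, ys.mean()+220 if m.sum() else 0, ys.min()+220, ys.max()+220,xs.min()+350,xs.max()+350)
s3=cv2.cvtColor(cv2.imread('pics/s3.png'),cv2.COLOR_BGR2HSV)[220:262,350:400]
m=((s3[...,0]>8)&(s3[...,0]<22)&(s3[...,1]>150)); ys,xs=np.nonzero(m); print(m.sum(), xs.mean()+350,ys.mean()+220, ys.min()+220, ys.max()+220,xs.min()+350,xs.max()+350)
```

```text
[[267. 310.]
 [414. 350.]
 [340.  65.]
 [474.  98.]
 [348. 291.]
 [346. 301.]]
[[600. 197.]
 [670. 199.]
 [601.  46.]
 [670.  47.]]
9 354.0 221.77777777777777 220 228 350 366
53 367.37735849056605 240.0188679245283 220 249 350 379
```

```bash
for i in 1 2 3 4; do python3 -m crank '[{"tx":0,"ty":0,"tz":0.01,"turn":0},{"tx":0,"ty":0,"tz":0.02,"turn":0}]' | sed -n '1,2p;4p'; done
```

```text
t: 6.5
position: [0.5062, -0.4449, 0.0127]
contact_force: [-0.0, -0.1, -0.2]
t: 6.7
position: [0.5063, -0.4449, 0.0123]
contact_force: [-3.9, 3.7, 14.6]
t: 6.9
position: [0.5063, -0.445, 0.0123]
contact_force: [-6.6, 6.9, 25.2]
t: 7.1
position: [0.5063, -0.4451, 0.0122]
contact_force: [-10.5, 9.8, 36.6]
```

Run:
```python
from h import *
f=r.grab_frame('side'); s=r.get_state(); p=s['position']; print(p,np.round(s['qpos'],2).tolist())
im=f['frame'][:,:,::-1]; x0,y0=310,150; k=6
c=cv2.resize(im[y0:y0+98,x0:x0+130],None,fx=k,fy=k,interpolation=cv2.INTER_CUBIC)
R=np.array(s['tool_rot'])
loc=[(-.0375,-.094,-.076),(.0375,-.094,-.076),(.0375,.094,-.076),(-.0375,.094,-.076)]
q=((w2px(f,[p+R@np.array(l) for l in loc])-[x0,y0]+.5)*k).astype(np.int32)
cv2.polylines(c,[q.reshape(-1,1,2)],True,(255,0,255),1)
q=((w2px(f,[(.504+a,-.4437+b,z) for z in(0,.026) for a,b in((-.019,-.031),(-.019,.031),(.019,.031),(.019,-.031))])-[x0,y0]+.5)*k).astype(np.int32)
cv2.polylines(c,[q[:4].reshape(-1,1,2)],True,(255,255,0),1);cv2.polylines(c,[q[4:].reshape(-1,1,2)],True,(0,255,0),1)
q=((w2px(f,[p,p+R@np.array([0,0,.008])])-[x0,y0]+.5)*k).astype(int)
for a in q: cv2.circle(c,tuple(map(int,a)),3,(0,0,255),-1)
cv2.imwrite('pics/v4.png',c)
```

```text
[ 0.50629647 -0.44501839  0.01217624] [-50.76, 36.7, 81.97, -0.03, 61.21, -47.65]
```

View pics/v4.png

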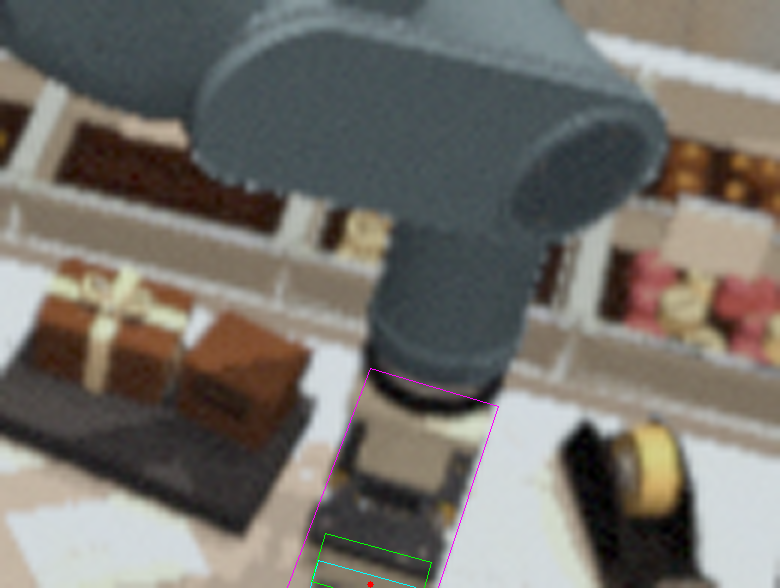

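```bash
python3 -m crank '[{"tx":0,"ty":0,"tz":-0.3,"turn":0},{"tx":0,"ty":0,"tz":-0.3,"turn":0},{"tx":0,"ty":0,"tz":-0.3,"turn":0},{"tx":0,"ty":0,"tz":-0.3,"turn":0},{"tx":0,"ty":0,"tz":-0.3,"turn":0},{"tx":0,"ty":0,"tz":-0.3,"turn":0}]' -0.5 20 | tail -3
python3 go.py 0.504 -0.4437 0.015 86.85
python3 - <<'E'
from h import *
f=r.grab_frame('side')
hsv=cv2.cvtColor(f['frame'],cv2.COLOR_RGB2HSV)[225:262,350:400]
m=((hsv[...,0]>8)&(hsv[...,0]<22)&(hsv[...,1]>150)); 
for row in m[:,5:45]: print(''.join('#' if v else '.' for v in row))
E
```

```text
contact_force: [0.5, -0.0, 0.9]
opening: 0.0441
gripper_force: 0.0
t 7.75 pos [ 0.5057 -0.4444  0.0354] yaw 86.88 open 0.0441 grip 0.0 F [ 0.5 -0.   0.9] tilt 0.12
shift [ 0.005 -0.017  0.204] turn 0.0001
........................................
........................................
........................................
........................................
........................................
........................................
........................................
........................................
........................................
........................................
........................................
........................................
........................................
........................................
........................................
........................................
........................................
........................................
..........#.............................
..........##............................
..........###...........................
........................................
........................................
...................###.#................
......................##................
........................................
........................................
........................................
........................................
........................................
........................................
........................................
........................................
........................................
........................................
........................................
........................................
```

```bash
python3 -m crank '[{"tx":0.005,"ty":-0.015,"tz":0,"turn":0},{"tx":0.005,"ty":-0.015,"tz":0,"turn":0},{"tx":0.005,"ty":-0.015,"tz":0.1,"turn":0},{"tx":0.005,"ty":-0.015,"tz":0.2,"turn":0},{"tx":0.005,"ty":-0.015,"tz":0.2,"turn":0}]' | sed -n '1,2p;4,5p'
for i in 1 2 3; do python3 -m crank '[{"tx":0,"ty":0,"tz":0.015,"turn":0},{"tx":0,"ty":0,"tz":0.03,"turn":0}]' | sed -n '1,2p;4,5p'; done
```

```text
t: 8.3
position: [0.5036, -0.443, 0.0142]
contact_force: [0.1, 0.7, 0.0]
opening: 0.07
t: 8.5
position: [0.5048, -0.4444, 0.0136]
contact_force: [0.1, 0.2, -0.5]
opening: 0.0698
t: 8.7
position: [0.5048, -0.4444, 0.0108]
contact_force: [-0.6, 0.0, 0.3]
opening: 0.0696
t: 8.9
position: [0.5047, -0.4443, 0.0077]
contact_force: [-0.6, -0.0, -0.1]
opening: 0.0697
```

```bash
python3 -m crank '[{"tx":0,"ty":0,"tz":0.02,"turn":0},{"tx":0,"ty":0,"tz":0.045,"turn":0},{"tx":0,"ty":0,"tz":0.045,"turn":0}]' | sed -n '1,2p;4,5p'
python3 -m crank '[{"tx":0,"ty":0,"tz":0,"turn":0},{"tx":0,"ty":0,"tz":0,"turn":0},{"tx":0,"ty":0,"tz":0,"turn":0},{"tx":0,"ty":0,"tz":0,"turn":0},{"tx":0,"ty":0,"tz":0,"turn":0},{"tx":0,"ty":0,"tz":0,"turn":0}]' 1 20
```

```text
t: 9.2
position: [0.5045, -0.444, 0.0026]
contact_force: [-0.3, 0.3, 0.2]
opening: 0.0697
t: 9.8
position: [0.5048, -0.4443, 0.0033]
tool_rot: [[0.054, 0.999, 0.0], [0.999, -0.054, -0.0], [-0.0, 0.0, -1.0]]
contact_force: [0.5, 0.1, 0.1]
opening: 0.0362
gripper_force: 20.0
```

```bash
python3 -m crank '[{"tx":0,"ty":0,"tz":-0.3,"turn":0},{"tx":0,"ty":0,"tz":-0.7,"turn":0},{"tx":0,"ty":0,"tz":-1,"turn":0},{"tx":0.2,"ty":-0.2,"tz":-1,"turn":0},{"tx":0.6,"ty":-0.44,"tz":-1,"turn":0},{"tx":1,"ty":-0.44,"tz":-1,"turn":0}]' | sed -n '1,2p;4,6p'
python3 -m crank '[{"tx":0.3,"ty":0,"tz":-0.2,"turn":0},{"tx":0.6,"ty":-0.1,"tz":-0.5,"turn":0},{"tx":1,"ty":-0.44,"tz":-0.8,"turn":0}]' | sed -n '1,2p;4,6p'
for i in 1 2 3; do python3 -m crank '[{"tx":0.35,"ty":0,"tz":0,"turn":0},{"tx":0.7,"ty":0,"tz":0,"turn":0},{"tx":1,"ty":0,"tz":0,"turn":0}]' | sed -n '1,2p;6p';done
python3 go.py .4172 .3327 .15 2.12
```

```text
t: 10.4
position: [0.4635, -0.341, 0.103]
contact_force: [1.4, -0.5, -1.0]
opening: 0.0363
gripper_force: 20.0
t: 10.7
position: [0.4342, -0.2463, 0.179]
contact_force: [0.8, 0.4, -0.2]
opening: 0.0359
gripper_force: 20.0
t: 11.0
position: [0.4382, -0.1456, 0.1784]
gripper_force: 20.0
t: 11.3
position: [0.4437, -0.0456, 0.1781]
gripper_force: 20.0
t: 11.6
position: [0.4492, 0.0542, 0.1781]
gripper_force: 20.0
t 11.6 pos [0.4492 0.0542 0.1781] yaw 86.9 open 0.0364 grip 20.0 F [ 0.5 -0.6 -0.8] tilt 0.01
shift [ 2.764 -0.47   0.281] turn 0.471
```

```bash
python3 -m crank '[{"tx":0.35,"ty":-0.1,"tz":0,"turn":0.04},{"tx":0.7,"ty":-0.2,"tz":0,"turn":0.08},{"tx":1,"ty":-0.3,"tz":0,"turn":0.12},{"tx":1,"ty":-0.4,"tz":0,"turn":0.16},{"tx":1,"ty":-0.47,"tz":0,"turn":0.2},{"tx":1,"ty":-0.47,"tz":0,"turn":0.24}]' | sed -n '1,2p;6p'
python3 go.py .4172 .3327 .15 2.12
```

```text
t: 12.2
position: [0.4067, 0.1554, 0.1779]
gripper_force: 20.0
t 12.2 pos [0.4067 0.1554 0.1779] yaw 43.46 open 0.0365 grip 20.0 F [0.4 0.5 0.1] tilt 0.04
shift [ 1.296 -1.215  0.279] turn 0.2297
```

```bash
python3 -m crank '[{"tx":0.3,"ty":-0.3,"tz":0,"turn":0.04},{"tx":0.6,"ty":-0.6,"tz":0,"turn":0.08},{"tx":1,"ty":-0.9,"tz":0,"turn":0.12},{"tx":1,"ty":-0.9,"tz":0,"turn":0.16},{"tx":1,"ty":-0.9,"tz":0,"turn":0.2},{"tx":1,"ty":-0.9,"tz":0,"turn":0.2297},{"tx":1,"ty":-0.9,"tz":0,"turn":0.2297}]' | sed -n '1,2p;6p'
python3 go.py .4172 .3327 .1 2.12
```

```text
t: 12.9
position: [0.4179, 0.2892, 0.1778]
gripper_force: 20.0
t 12.9 pos [0.4179 0.2892 0.1778] yaw 2.32 open 0.0364 grip 20.0 F [ 0.  -0.5  0.2] tilt 0.02
shift [ 0.011 -0.435  0.778] turn 0.0011
```

```bash
python3 -m crank '[{"tx":0,"ty":-0.435,"tz":0,"turn":0.001},{"tx":0.01,"ty":-0.435,"tz":0.3,"turn":0.001},{"tx":0.01,"ty":-0.435,"tz":0.7,"turn":0.001},{"tx":0.01,"ty":-0.435,"tz":0.9,"turn":0.001},{"tx":0.01,"ty":-0.435,"tz":0.9,"turn":0.001},{"tx":0.01,"ty":-0.435,"tz":0.9,"turn":0.001}]' | sed -n '1,2p;4,6p'
python3 go.py .4172 .3327 .045 2.12
python3 - <<'E'
from h import *
f=grab('side','s5.png');
# where would printer front-rim corners etc appear; and cassette front face
def W(l,p=(.4172,.3327,.037)):
    c,s=np.cos(p[2]),np.sin(p[2]); return (l[0]*c-l[1]*s+p[0],l[0]*s+l[1]*c+p[1],l[2])
print(w2px(f,[W(l) for l in((-.06,-.031,.036),(-.06,.031,.036),(-.07,0,.02),(-.031,0,.1))]).round(1))
g=grab('top','t5.png')
E
```

```text
t: 13.5
position: [0.4177, 0.3326, 0.0884]
contact_force: [0.2, 0.5, -0.8]
opening: 0.0361
gripper_force: 20.0
t 13.5 pos [0.4177 0.3326 0.0884] yaw 2.22 open 0.0361 grip 20.0 F [ 0.2  0.5 -0.8] tilt 0.0
shift [-0.005 -0.002  0.434] turn 0.0006
[[163.  216.1]
 [148.2 212.1]
 [155.2 218.9]
 [155.8 196.7]]
```

```bash
python3 -m crank '[{"tx":-0.005,"ty":0,"tz":0.2,"turn":0},{"tx":-0.005,"ty":0,"tz":0.4,"turn":0},{"tx":-0.005,"ty":0,"tz":0.46,"turn":0},{"tx":-0.005,"ty":0,"tz":0.46,"turn":0}]' | sed -n '1,2p;4,6p'
for i in 1 2 3; do python3 -m crank '[{"tx":0,"ty":0,"tz":0.015,"turn":0},{"tx":0,"ty":0,"tz":0.03,"turn":0}]' | sed -n '1,2p;4,5p'; done
```

```text
t: 14.0
position: [0.4171, 0.3326, 0.0424]
contact_force: [0.1, -0.2, 0.1]
opening: 0.0363
gripper_force: 20.0
t: 14.2
position: [0.4179, 0.3331, 0.0402]
contact_force: [0.4, -0.2, -0.5]
opening: 0.0364
t: 14.4
position: [0.4173, 0.3328, 0.0363]
contact_force: [-0.8, -1.2, -0.3]
opening: 0.0365
t: 14.6
position: [0.4169, 0.3326, 0.0329]
contact_force: [0.0, -0.4, 0.3]
opening: 0.0361
```

Already below the rim level without contact; continuing to the floor.

```bash
for i in 1 2 3 4; do python3 -m crank '[{"tx":0,"ty":0,"tz":0.01,"turn":0},{"tx":0,"ty":0,"tz":0.02,"turn":0}]' | sed -n '1,2p;4,5p'; done
```

```text
t: 14.8
position: [0.4169, 0.3325, 0.0308]
contact_force: [-0.3, -0.4, -0.8]
opening: 0.036
t: 15.0
position: [0.417, 0.3326, 0.0289]
contact_force: [0.7, -0.1, -1.0]
opening: 0.0361
t: 15.2
position: [0.417, 0.3326, 0.0269]
contact_force: [-0.3, 0.4, -1.3]
opening: 0.0359
t: 15.4
position: [0.417, 0.3326, 0.0251]
contact_force: [-2.6, -0.8, 8.6]
opening: 0.0363
```

```bash
python3 -m crank '[{"tx":0,"ty":0,"tz":0,"turn":0},{"tx":0,"ty":0,"tz":0,"turn":0},{"tx":0,"ty":0,"tz":0,"turn":0},{"tx":0,"ty":0,"tz":0,"turn":0}]' -0.2 | sed -n '1,2p;4,6p'
python3 -m crank '[{"tx":0,"ty":0,"tz":-0.1,"turn":0},{"tx":0,"ty":0,"tz":-0.4,"turn":0},{"tx":0,"ty":0,"tz":-0.8,"turn":0},{"tx":0,"ty":0,"tz":-1,"turn":0}]' | sed -n '1,2p;4,6p'
python3 -m crank '[{"tx":0,"ty":0.5,"tz":-0.3,"turn":0},{"tx":0,"ty":1,"tz":-0.3,"turn":0}]' 1| sed -n '1,2p;4,6p'
python3 -m crank '[{"tx":0,"ty":0.5,"tz":0,"turn":0},{"tx":0,"ty":0.7,"tz":0,"turn":0},{"tx":0,"ty":0.7,"tz":0,"turn":0}]' | sed -n '1,2p;4,6p'
python3 - <<'E'
from ov import *
f=grab('top','t6.png')
p=prn(f,(.4172,.3327,.037)); print('prn',p[0].round(4),np.degrees(p[0][2]).round(2),p[1])
c=cas(f,(.4172,.3327,.037),.048); print('cas',c[0].round(4),np.degrees(c[0][2]).round(2),c[1])
h=cv2.cvtColor(f['frame'],cv2.COLOR_RGB2HSV)[205:245,148:180]; m=((h[...,0]>8)&(h[...,0]<28)&(h[...,1]>120))
ys,xs=np.nonzero(m); print(m.sum())
if m.sum()>20:
    rc=cv2.minAreaRect(np.c_[xs+148,ys+205].astype(np.float32)); print(rc,px2w(f,[rc[0]],.048))
E
```

```text
t: 15.8
position: [0.417, 0.3326, 0.025]
contact_force: [-0.1, -0.1, 0.8]
opening: 0.0557
gripper_force: 0.0
t: 16.2
position: [0.4184, 0.3333, 0.1288]
contact_force: [0.4, 0.2, 0.2]
opening: 0.056
gripper_force: 0.0
t: 16.4
position: [0.4224, 0.2408, 0.1583]
contact_force: [1.0, -0.0, -0.2]
opening: 0.0442
gripper_force: 0.0
t: 16.7
position: [0.4234, 0.1677, 0.1554]
contact_force: [0.3, 0.7, -1.2]
opening: 0.0204
gripper_force: 0.0
prn [ 0.4169  0.3371 -0.0425] -2.44 [-0.31  0.18 -0.25  0.13  0.12  0.12]
cas [ 0.4146  0.323  -0.2615] -14.98 [ 0.07 -0.05  0.05 -0.12]
0
```

Run:
```python
from h import *
g=grab('side','s6.png'); f=r.grab_frame('top')
for n,F in(('side',g),('top',f)):
    h=cv2.cvtColor(F['frame'],cv2.COLOR_RGB2HSV); q=w2px(F,[(.4172,.3327,.048)])[0].astype(int); print(n,q)
    a=h[q[1]-11:q[1]+12,q[0]-14:q[0]+15]
    for row in a: print(''.join('O' if 8<v[0]<28 and v[1]>120 and v[2]>120 else 'T' if 75<v[0]<95 and v[1]>110 else 'B' if 100<v[0]<125 and v[1]>150 else '#' if v[2]<60 else '+' if v[2]<130 else '.' for v in row.astype(int)))
```

```text
side [162 200]
..............+##############
..............+##############
..............+##T+++########
..............+#TT++++++#####
...............###++++++++###
...............++++++++++++##
..............+.++++T+#######
...............O...++++T+####
..............O.....O+++TTTTT
.............OO....OO++#TTTTT
............OOO....OO++##TTT#
............OOO...OO+++#+TTT#
...........OOOOOOOO+++++TTTT#
.........+OOO..OOOO+++++TTTTT
........+OO....OOO+++#+TTTTT#
.........OO....OO+++#+TTTTTT+
.......+.OO....O++#+++TTT##++
......+++....OO++++#+TTTT#++.
......T+++++++++++#+TTTT##+..
.....TT+++++++++++#TTTT##+...
.....+T++++++++++#+TTTT#++...
...+++++.+++++++##TTTT##+....
...+++++.+++++++++TTTT#+.....
top [163 222]
......+++..+++...............
.......++..++................
......+++..++................
.......++..++................
.......++..++................
......+++..++................
.......++..++................
......+++..++................
......+++..+#+...............
.......++..+#+...............
.......++..+#+...............
......+++..+#+...............
.....++++..+#+...............
......+++..+#+...............
.......++..+#++..............
......+++..+##+..............
......+++..+##+..............
.......++..+##+............+.
.......++..+##++.....+.+.++.+
.......++..+##++.++++++++++++
.....++++..+###++++++++++++++
......+++..+###++++++++++++++
.......++..+####+++++++++++++
```

```bash
python3 -m crank '[{"tx":0.35,"ty":0,"tz":-0.1,"turn":0},{"tx":0.7,"ty":0,"tz":-0.1,"turn":0},{"tx":1,"ty":0,"tz":-0.1,"turn":0}]' 1 | sed -n '1,2p;4,5p'
python3 -m crank '[{"tx":0.35,"ty":-0.3,"tz":0,"turn":0},{"tx":0.4,"ty":-0.6,"tz":0,"turn":0},{"tx":0.4,"ty":-1,"tz":0,"turn":0},{"tx":0.4,"ty":-1,"tz":0,"turn":0}]' | sed -n '1,2p;4,5p'
python3 go.py .555 .337 .08 2.12
```

```text
t: 17.15
position: [0.5246, 0.1756, 0.1648]
contact_force: [-0.4, 0.4, 0.4]
opening: 0.0003
t: 17.55
position: [0.5581, 0.2813, 0.1636]
contact_force: [-0.5, 0.1, 0.1]
opening: 0.0004
t 17.55 pos [0.5581 0.2813 0.1636] yaw 2.49 open 0.0004 grip 0.0 F [-0.5  0.1  0.1] tilt 0.14
shift [-0.006 -0.556  0.837] turn 0.0021
```

```bash
python3 -m crank '[{"tx":0,"ty":-0.3,"tz":0,"turn":0},{"tx":0,"ty":-0.556,"tz":0,"turn":0.002},{"tx":0,"ty":-0.556,"tz":0.3,"turn":0.002},{"tx":0,"ty":-0.556,"tz":0.7,"turn":0.002},{"tx":0,"ty":-0.556,"tz":0.93,"turn":0.002},{"tx":0,"ty":-0.556,"tz":0.93,"turn":0.002}]' 1 | sed -n '1,2p;4,5p'
python3 go.py .513 .337 .068 2.12
python3 -c "
from h import *
g=grab('side','s7.png')"
```

```text
t: 18.15
position: [0.5535, 0.3304, 0.0671]
contact_force: [-0.7, -1.2, -0.1]
opening: 0.0003
t 18.15 pos [0.5535 0.3304 0.0671] yaw 1.89 open 0.0003 grip 0.0 F [-0.7 -1.2 -0.1] tilt 0.5
shift [-0.403 -0.079 -0.006] turn -0.0013
```

```bash
python3 -m crank '[{"tx":-0.2,"ty":-0.07,"tz":0,"turn":0},{"tx":-0.36,"ty":-0.07,"tz":0,"turn":0},{"tx":-0.44,"ty":-0.07,"tz":-0.02,"turn":0},{"tx":-0.54,"ty":-0.07,"tz":-0.08,"turn":0},{"tx":-0.62,"ty":-0.07,"tz":-0.12,"turn":0},{"tx":-0.69,"ty":-0.07,"tz":-0.15,"turn":0}]' 1 | sed -n '1,2p;4,5p'
python3 -m crank '[{"tx":-0.08,"ty":0,"tz":0,"turn":0},{"tx":-0.16,"ty":0,"tz":0,"turn":0},{"tx":-0.24,"ty":0,"tz":0,"turn":0},{"tx":-0.32,"ty":0,"tz":0,"turn":0}]' 1 | sed -n '1,2p;4,5p'
python3 go.py .437 .335 .0775 2.12
```

```text
t: 18.8
position: [0.4882, 0.3357, 0.0877]
contact_force: [0.5, -0.7, -0.5]
opening: 0.0002
t: 19.2
position: [0.4551, 0.3344, 0.0861]
contact_force: [1.0, 0.8, 0.6]
opening: 0.0006
t 19.2 pos [0.4551 0.3344 0.0861] yaw 1.79 open 0.0006 grip 0.2 F [1.  0.8 0.6] tilt 0.04
shift [-0.18  -0.012  0.086] turn -0.0018
```

```bash
python3 -m crank '[{"tx":-0.09,"ty":0,"tz":0.04,"turn":0},{"tx":-0.18,"ty":0,"tz":0.09,"turn":0},{"tx":-0.25,"ty":0,"tz":0.14,"turn":0},{"tx":-0.31,"ty":0,"tz":0.19,"turn":0},{"tx":-0.31,"ty":0,"tz":0.19,"turn":0}]' 1 | sed -n '1,2p;4,5p'
python3 go.py .4137 .335 .0555 2.12
python3 - <<'E'
from h import *
g=grab('side','s8.png'); h=cv2.cvtColor(g['frame'],cv2.COLOR_RGB2HSV)
for row in h[178:228,138:190]: print(''.join('O' if 8<v[0]<28 and v[1]>120 and v[2]>120 else 'T' if 75<v[0]<95 and v[1]>110 else 'B' if 100<v[0]<125 and v[1]>150 else '#' if v[2]<60 else '+' if v[2]<130 else '.' for v in row.astype(int)))
E
```

```text
t: 19.7
position: [0.4233, 0.3332, 0.0663]
contact_force: [0.1, -0.0, 0.3]
opening: 0.0001
t 19.7 pos [0.4233 0.3332 0.0663] yaw 1.82 open 0.0001 grip 0.0 F [ 0.1 -0.   0.3] tilt 0.15
shift [-0.095 -0.021  0.108] turn -0.0017
++++++#######+########++++++.++#+++##+##+++.........
+++++++######+#######++##+...++#++++###+++..........
+++++..+#####+#######++##+....+#######++++..........
++++.....+++++#######+++++.....++####++++...........
+++..........+++#####++++++++..+++++++++............
+++.............++###++++++++++++++++++.............
++...............++++++++++....++..++++.............
+.................+++++.++.........+++..............
...................++++.+++........++...............
...................++++++++.........................
...................++++++++.........................
...................+++++.++.........................
....................+++..+++........................
....................+++.+++++++.....................
....................++++++++++++++..................
.................+++++++.++...+++#+#++..............
................+###+++++.
[... 1075 characters left out ...]
........OOO
............+##+++++++#TTTTTTT+..................OOO
.............+#++..+++##TTTTT#+.................OOOO
.............+#BBBBB+++##TTTT+..................OOOO
..............+++++BB++###TT#...................OOOO
................++++++####TT+...................OOOO
..................++++++###+....................OOOO
........................++++....................OOOO
................................................OOOO
................................................+OOO
.................................................+OO
.................................................+++
...................................................+
....................................................
```

```bash
python3 -m crank '[{"tx":-0.07,"ty":0,"tz":0.05,"turn":0},{"tx":-0.12,"ty":0,"tz":0.1,"turn":0},{"tx":-0.16,"ty":0,"tz":0.16,"turn":0},{"tx":-0.2,"ty":0,"tz":0.22,"turn":0},{"tx":-0.2,"ty":0,"tz":0.22,"turn":0}]' 1 | sed -n '1,2p;4,5p'
for i in 1 2; do python3 -m crank '[{"tx":0,"ty":0,"tz":0.02,"turn":0},{"tx":0,"ty":0,"tz":0.02,"turn":0}]' 1 | sed -n '1,2p;4p'; done
```

```text
t: 20.25
position: [0.4035, 0.3325, 0.0443]
contact_force: [-0.8, -0.4, 0.1]
opening: 0.0008
t: 20.45
position: [0.4051, 0.333, 0.0433]
contact_force: [-0.0, 1.0, -0.4]
t: 20.65
position: [0.4051, 0.333, 0.0413]
contact_force: [-0.4, 0.6, 0.1]
```

```bash
for i in 1 2 3 4; do python3 -m crank '[{"tx":0,"ty":0,"tz":0.01,"turn":0},{"tx":0,"ty":0,"tz":0.01,"turn":0}]' 1 | sed -n '1,2p;4p'; done
```

```text
t: 20.85
position: [0.4051, 0.333, 0.0405]
contact_force: [0.7, 1.2, 0.3]
t: 21.05
position: [0.4051, 0.333, 0.0403]
contact_force: [-2.5, -1.8, 7.8]
t: 21.25
position: [0.4052, 0.3331, 0.0402]
contact_force: [-3.7, -2.6, 14.4]
t: 21.45
position: [0.4052, 0.3331, 0.04]
contact_force: [-5.1, -3.7, 23.2]
```

```bash
python3 -m crank '[{"tx":0,"ty":0,"tz":-0.3,"turn":0},{"tx":0,"ty":0,"tz":-0.8,"turn":0},{"tx":0.12,"ty":0,"tz":-0.8,"turn":0},{"tx":0.12,"ty":0,"tz":-0.8,"turn":0},{"tx":0.12,"ty":0,"tz":-0.8,"turn":0},{"tx":0.12,"ty":0,"tz":-0.8,"turn":0},{"tx":0.12,"ty":0,"tz":-0.8,"turn":0},{"tx":0.12,"ty":0,"tz":-0.8,"turn":0}]' -1 | sed -n '1,2p;4,5p'
python3 -m crank '[{"tx":0,"ty":0,"tz":0,"turn":0},{"tx":0,"ty":0,"tz":0,"turn":0},{"tx":0,"ty":0,"tz":0,"turn":0},{"tx":0,"ty":0,"tz":0,"turn":0},{"tx":0,"ty":0,"tz":0,"turn":0}]' -1 | sed -n '1,2p;4,5p'
python3 go.py .417 .333 -.0075 2.12
python3 - <<'E'
from h import *
g=grab('side','s9.png'); h=cv2.cvtColor(g['frame'],cv2.COLOR_RGB2HSV)
for row in h[184:226,138:184]: print(''.join('O' if 8<v[0]<28 and v[1]>120 and v[2]>120 else 'T' if 75<v[0]<95 and v[1]>110 else 'B' if 100<v[0]<125 and v[1]>150 else '#' if v[2]<60 else '+' if v[2]<130 else '.' for v in row.astype(int)))
E
```

```text
t: 22.25
position: [0.4163, 0.3331, 0.1165]
contact_force: [1.1, 0.3, 0.1]
opening: 0.0599
t: 22.75
position: [0.417, 0.3333, 0.1175]
contact_force: [-0.2, -0.4, -0.1]
opening: 0.0924
t 22.75 pos [0.417  0.3333 0.1175] yaw 1.79 open 0.0924 grip 0.0 F [-0.2 -0.4 -0.1] tilt 0.01
shift [-0.     0.003  1.25 ] turn -0.0018
++..............................+++...........
+...............................+++...........
.................................++...........
...............................+++............
..............................................
..............................................
..............................................
.......................++++++.................
......................+######+................
.....................+###+++##++++............
.....................+##++.++++####++++.......
....................+###+.....++#####TT+......
...................+###+.......+######TT+.....
..................+###+.......+########T+.....
..................+##++......+########TT+.....
.................+###+.......+######TTTT+.....
................+###+.......
[... 493 characters left out ...]
.........+++++++++++#T###TTT#+............
............+TT+###+++++++TTTTTT++............
............+#TT+++####+++TTTTTT+.............
............+###++++##T++TTTTTT+..............
.............##++++++#T+TTTTTT+...............
.............+#+++++++##TTTTTT+...............
.............+#BBBBB++###TTTT+................
..............+++++BB++##TTT+.................
................++++++####TT+.................
..................+++++++#++..................
..........................++..................
..............................................
..............................................
..............................................
..............................................
```

```bash
python3 -m crank '[{"tx":0,"ty":0,"tz":0.3,"turn":-0.002},{"tx":0,"ty":0,"tz":0.6,"turn":-0.002},{"tx":0,"ty":0,"tz":0.9,"turn":-0.002},{"tx":0,"ty":0,"tz":1,"turn":-0.002},{"tx":0,"ty":0,"tz":1,"turn":-0.002}]' | sed -n '1,2p;4,5p'
python3 -m crank '[{"tx":0,"ty":0,"tz":0.08,"turn":0},{"tx":0,"ty":0,"tz":0.16,"turn":0},{"tx":0,"ty":0,"tz":0.24,"turn":0},{"tx":0,"ty":0,"tz":0.24,"turn":0}]' | sed -n '1,2p;4,5p'
python3 go.py .417 .333 -.0075 2.12
```

```text
t: 23.3
position: [0.4159, 0.3328, 0.0162]
contact_force: [0.2, -0.7, 0.7]
opening: 0.0928
t: 23.7
position: [0.4164, 0.333, -0.0073]
contact_force: [0.3, 0.2, 0.1]
opening: 0.093
t 23.7 pos [ 0.4164  0.333  -0.0073] yaw 2.16 open 0.093 grip 0.0 F [0.3 0.2 0.1] tilt 0.08
shift [0.006 0.001 0.002] turn 0.0002
```

```bash
python3 -m crank '[{"tx":0,"ty":0,"tz":0,"turn":0},{"tx":0,"ty":0,"tz":0,"turn":0},{"tx":0,"ty":0,"tz":0,"turn":0},{"tx":0,"ty":0,"tz":0,"turn":0},{"tx":0,"ty":0,"tz":0,"turn":0},{"tx":0,"ty":0,"tz":0,"turn":0}]' 1 35 | sed -n '1,2p;4,6p'
python3 -m crank '[{"tx":0,"ty":0,"tz":-0.1,"turn":0},{"tx":0,"ty":0,"tz":-0.3,"turn":0},{"tx":0,"ty":0,"tz":-0.6,"turn":0},{"tx":0,"ty":0,"tz":-1,"turn":0},{"tx":0,"ty":0,"tz":-1,"turn":0}]' | sed -n '1,2p;4,6p'
python3 -m crank '[{"tx":0,"ty":0,"tz":-0.2,"turn":0},{"tx":0,"ty":0,"tz":-0.45,"turn":0},{"tx":0,"ty":0,"tz":-0.45,"turn":0}]' | sed -n '1,2p;4,6p'
```

```text
t: 24.3
position: [0.4171, 0.3333, -0.0063]
contact_force: [-1.0, -0.5, 1.3]
opening: 0.0617
gripper_force: 35.0
t: 24.8
position: [0.4201, 0.3352, 0.0987]
contact_force: [1.6, 0.9, -4.8]
opening: 0.0619
gripper_force: 35.0
t: 25.1
position: [0.4183, 0.3342, 0.1405]
contact_force: [0.3, -0.3, -4.0]
opening: 0.0619
gripper_force: 35.0
```

```bash
for i in 1 2 3 4 5; do python3 -m crank '[{"tx":0,"ty":0.3,"tz":0,"turn":0},{"tx":0,"ty":0.65,"tz":0,"turn":0},{"tx":0,"ty":1,"tz":0,"turn":0}]' | sed -n '1,2p;6p';done
python3 go.py .4572 -.2662 .05 -9.74
python3 - <<'E'
from h import *
f=r.grab_frame('top'); f['frame']=cv2.imread('pics/top0.png')[:,:,::-1]
for h in (1.5,2.5):
  for ss in ([((.11,-.09,.03),(.11,-.03,.03)),((0,-.09,.03),(.1,-.09,.03)),((0,.09,.03),(.11,.09,.03))],[((0,-.09,0),(0,.09,0)),((0,-.09,0),(.1,-.09,0)),((0,.09,.03),(.11,.09,.03))]):
    p,e=fit(f,ss,(.528,-.278,-.17),h); print(p.round(4),np.degrees(p[2]).round(2),e)
# intensity profile across near edge centre
from scipy.ndimage import map_coordinates
c,s=np.cos(-.17),np.sin(-.17); g=f['frame'].astype(float).mean(2)
for d in np.arange(-8,9,1)/1000:
    q=w2px(f,[(.528+d*c-y*s,-.278+d*s+y*c,0.03) for y in np.linspace(-.07,.07,40)]); print(round(d*1000),map_coordinates(g,[q[:,1],q[:,0]],order=1).mean().round(),end='; ')
E
```

```text
t: 25.4
position: [0.4193, 0.2323, 0.1363]
gripper_force: 35.0
t: 25.7
position: [0.4231, 0.1322, 0.1366]
gripper_force: 35.0
t: 26.0
position: [0.4269, 0.0325, 0.1367]
gripper_force: 35.0
t: 26.3
position: [0.4307, -0.0672, 0.1366]
gripper_force: 35.0
t: 26.6
position: [0.4346, -0.1669, 0.1365]
gripper_force: 35.0
t 26.6 pos [ 0.4346 -0.1669  0.1365] yaw 2.15 open 0.0617 grip 35.0 F [-0.3  0.3 -3.7] tilt 0.16
shift [0.19  1.002 0.863] turn 0.0661
[ 0.5305 -0.2785 -0.1757] -10.07 [-0.   -0.19  0.19]
[ 0.529  -0.2813 -0.1634] -9.36 [ 0.   -0.6   0.59]
[ 0.5306 -0.2785 -0.1768] -10.13 [-0.   -0.18  0.18]
[ 0.529  -0.2814 -0.1632] -9.35 [ 0.   -0.84  0.82]
-8 238.0; -7 239.0; -6 241.0; -5 239.0; -4 225.0; -3 194.0; -2 148.0; -1 96.0; 0 58.0; 1 41.0; 2 47.0; 3 66.0; 4 84.0; 5 96.0; 6 101.0; 7 101.0; 8 100.0;
```

```bash
python3 -m crank '[{"tx":0.05,"ty":0.3,"tz":0,"turn":0.033},{"tx":0.15,"ty":0.65,"tz":0,"turn":0.0665},{"tx":0.19,"ty":1,"tz":0,"turn":0.0665},{"tx":0.19,"ty":1,"tz":0.2,"turn":0.0665},{"tx":0.19,"ty":1,"tz":0.5,"turn":0.0665},{"tx":0.19,"ty":1,"tz":0.8,"turn":0.0665},{"tx":0.19,"ty":1,"tz":1,"turn":0.0665},{"tx":0.19,"ty":1,"tz":1,"turn":0.0665}]' | sed -n '1,2p;4,6p'
python3 go.py .4572 -.2662 -.004 -9.8
```

```text
t: 27.45
position: [0.4554, -0.2626, 0.0338]
contact_force: [-0.4, 0.3, -4.8]
opening: 0.062
gripper_force: 35.0
t 27.45 pos [ 0.4554 -0.2626  0.0338] yaw -9.83 open 0.062 grip 35.0 F [-0.4  0.3 -4.8] tilt 0.54
shift [0.027 0.034 0.378] turn -0.0001
```

```bash
python3 -m crank '[{"tx":0,"ty":0,"tz":0.1,"turn":0},{"tx":0,"ty":0,"tz":0.25,"turn":0},{"tx":0,"ty":0,"tz":0.38,"turn":0},{"tx":0,"ty":0,"tz":0.38,"turn":0},{"tx":0,"ty":0,"tz":0.38,"turn":0}]' | sed -n '1,2p;4,6p'
python3 go.py .469 -.2682 -.0063 -9.8
```

```text
t: 27.95
position: [0.4586, -0.2655, 0.0005]
contact_force: [-0.3, 0.0, -4.2]
opening: 0.0618
gripper_force: 35.0
t 27.95 pos [ 0.4586 -0.2655  0.0005] yaw -9.81 open 0.0618 grip 35.0 F [-0.3  0.  -4.2] tilt 0.0
shift [0.107 0.009 0.068] turn -0.0001
```

```bash
python3 -m crank '[{"tx":0.03,"ty":0,"tz":0.03,"turn":0},{"tx":0.06,"ty":0,"tz":0.055,"turn":0},{"tx":0.08,"ty":0,"tz":0.055,"turn":0},{"tx":0.08,"ty":0,"tz":0.055,"turn":0}]' | sed -n '1,2p;4,6p'
for i in 1 2 3; do python3 -m crank '[{"tx":0.01,"ty":0,"tz":0,"turn":0},{"tx":0.02,"ty":0,"tz":0,"turn":0}]' | sed -n '1,2p;4p'; done
```

```text
t: 28.35
position: [0.4669, -0.2671, -0.0049]
contact_force: [-1.3, -0.6, -4.0]
opening: 0.0623
gripper_force: 35.0
t: 28.55
position: [0.4684, -0.2672, -0.005]
contact_force: [0.2, 0.1, -5.6]
t: 28.75
position: [0.4692, -0.2673, -0.0052]
contact_force: [-6.8, 0.1, -1.3]
t: 28.95
position: [0.4693, -0.2671, -0.0055]
contact_force: [-12.5, -0.8, 2.4]
```

```bash
python3 -m crank '[{"tx":-0.01,"ty":0,"tz":0.01,"turn":0},{"tx":-0.015,"ty":0,"tz":0.015,"turn":0},{"tx":-0.015,"ty":0,"tz":0.015,"turn":0}]' | sed -n '1,2p;4,6p'
python3 go.py .469 -.2682 -.0063 -9.8
```

```text
t: 29.25
position: [0.4692, -0.267, -0.0063]
contact_force: [-8.1, 1.7, 3.0]
opening: 0.0622
gripper_force: 35.0
t 29.25 pos [ 0.4692 -0.267  -0.0063] yaw -9.79 open 0.0622 grip 35.0 F [-8.1  1.7  3. ] tilt 0.17
shift [-0.     0.012  0.   ] turn 0.0
```

```bash
python3 -m crank '[{"tx":0,"ty":0,"tz":0,"turn":0},{"tx":0,"ty":0,"tz":0,"turn":0},{"tx":0,"ty":0,"tz":0,"turn":0},{"tx":0,"ty":0,"tz":0,"turn":0},{"tx":0,"ty":0,"tz":0,"turn":0}]' -0.9 | sed -n '1,2p;4,6p'
python3 -m crank '[{"tx":0,"ty":0,"tz":-0.1,"turn":0},{"tx":0,"ty":0,"tz":-0.4,"turn":0},{"tx":0,"ty":0,"tz":-0.8,"turn":0},{"tx":0,"ty":0,"tz":-1,"turn":0}]' | sed -n '1,2p;4,6p'
python3 -m crank '[{"tx":-0.3,"ty":0,"tz":0,"turn":0},{"tx":-0.6,"ty":0,"tz":0,"turn":0},{"tx":-1,"ty":0,"tz":0,"turn":0},{"tx":-1,"ty":0,"tz":0,"turn":0}]' 1 | sed -n '1,2p;4,6p'
python3 - <<'E'
from h import *
s=r.get_state()
for n in('side','top'):
    g=grab(n,n[0]+'10.png'); k=5 if n=='top' else 5
    q=w2px(g,[(.469,-.267,.03)])[0]; print(n,q,w2px(g,[(.469-.0696*.9856,-.267+.0696*.17,.02)]))
E
```

```text
t: 29.75
position: [0.4711, -0.2678, -0.0065]
contact_force: [-0.3, -0.1, 0.1]
opening: 0.0881
gripper_force: 0.0
t: 30.15
position: [0.4721, -0.2687, 0.0972]
contact_force: [0.4, -0.9, 0.2]
opening: 0.0882
gripper_force: 0.0
t: 30.55
position: [0.3682, -0.2482, 0.0934]
contact_force: [-0.1, -0.6, -0.2]
opening: 0.061
gripper_force: 0.0
side [319.51388658 237.49636823] [[310.32704521 253.04224013]]
top [329.32412271 211.85724935] [[325.57511362 230.60557387]]
```

```bash
python3 -m crank '[{"tx":-0.02,"ty":0.01,"tz":0,"turn":0},{"tx":-0.02,"ty":0.01,"tz":0.2,"turn":0},{"tx":-0.02,"ty":0.01,"tz":0.5,"turn":0},{"tx":-0.02,"ty":0.01,"tz":0.75,"turn":0},{"tx":-0.02,"ty":0.01,"tz":0.9,"turn":0},{"tx":-0.02,"ty":0.01,"tz":0.98,"turn":0},{"tx":-0.02,"ty":0.01,"tz":0.98,"turn":0},{"tx":-0.02,"ty":0.01,"tz":0.98,"turn":0}]' 1 40 | sed -n '1,2p;4,6p'
python3 go.py .385 -.2525 -.005 -9.8
```

```text
t: 31.45
position: [0.3709, -0.2518, -0.0042]
contact_force: [-0.0, -0.9, -0.2]
opening: 0.0003
gripper_force: 0.0
t 31.45 pos [ 0.3709 -0.2518 -0.0042] yaw -9.79 open 0.0003 grip 0.0 F [-0.  -0.9 -0.2] tilt 0.05
shift [ 0.14  -0.017  0.008] turn 0.0
```

```bash
python3 -m crank '[{"tx":0.04,"ty":-0.01,"tz":0,"turn":0},{"tx":0.08,"ty":-0.02,"tz":0,"turn":0},{"tx":0.12,"ty":-0.02,"tz":0,"turn":0},{"tx":0.12,"ty":-0.02,"tz":0,"turn":0}]' | sed -n '1,2p;4p'
for i in 1 2 3 4 5 6; do python3 -m crank '[{"tx":0.01,"ty":0,"tz":0,"turn":0},{"tx":0.02,"ty":0,"tz":0,"turn":0}]' | sed -n '1,2p;4p'; done
```

```text
t: 31.85
position: [0.3833, -0.2518, -0.0041]
contact_force: [0.8, 0.1, 0.3]
t: 32.05
position: [0.3842, -0.2516, -0.0046]
contact_force: [0.5, 0.6, 0.5]
t: 32.25
position: [0.3862, -0.252, -0.0046]
contact_force: [-0.4, -0.0, 1.2]
t: 32.45
position: [0.3883, -0.2524, -0.0046]
contact_force: [-0.1, -0.2, -0.2]
t: 32.65
position: [0.3903, -0.2527, -0.0046]
contact_force: [0.1, 0.1, -0.1]
t: 32.85
position: [0.3923, -0.2531, -0.0046]
contact_force: [-0.2, -0.1, -0.2]
t: 33.05
position: [0.3936, -0.2533, -0.0046]
contact_force: [-3.1, -1.5, 2.6]
```

```bash
for i in 1 2 3 4 5 6; do python3 -m crank '[{"tx":0.01,"ty":0,"tz":0,"turn":0},{"tx":0.015,"ty":0,"tz":0,"turn":0}]' | sed -n '1,2p;4p'; done
```

```text
t: 33.25
position: [0.3949, -0.2534, -0.0047]
contact_force: [-5.0, -1.2, 2.8]
t: 33.45
position: [0.3963, -0.2537, -0.0047]
contact_force: [-5.1, 0.4, 3.9]
t: 33.65
position: [0.3976, -0.2539, -0.0046]
contact_force: [-7.6, -0.7, 5.2]
t: 33.85
position: [0.3988, -0.2541, -0.0047]
contact_force: [-8.3, -1.8, 4.6]
t: 34.05
position: [0.3995, -0.2541, -0.0047]
contact_force: [-10.9, -1.3, 6.6]
t: 34.25
position: [0.3995, -0.2541, -0.0047]
contact_force: [-17.7, -2.4, 12.0]
```

```bash
python3 -m crank '[{"tx":0,"ty":0,"tz":0,"turn":0},{"tx":0,"ty":0,"tz":0,"turn":0},{"tx":0,"ty":0,"tz":0,"turn":0},{"tx":0,"ty":0,"tz":0,"turn":0},{"tx":0,"ty":0,"tz":0,"turn":0},{"tx":0,"ty":0,"tz":0,"turn":0},{"tx":0,"ty":0,"tz":0,"turn":0},{"tx":0,"ty":0,"tz":0,"turn":0}]' | sed -n '1,2p;4p'
python3 -m crank '[{"tx":0,"ty":0,"tz":0,"turn":0},{"tx":0,"ty":0,"tz":0,"turn":0},{"tx":-0.02,"ty":0,"tz":0,"turn":0},{"tx":-0.05,"ty":0,"tz":0,"turn":0},{"tx":-0.1,"ty":0,"tz":0,"turn":0},{"tx":-0.2,"ty":0,"tz":0,"turn":0},{"tx":-0.3,"ty":0,"tz":0,"turn":0},{"tx":-0.3,"ty":0,"tz":-0.1,"turn":0}]' | sed -n '1,2p;4p'
python3 -m crank '[{"tx":0,"ty":0,"tz":-0.3,"turn":0},{"tx":0,"ty":0,"tz":-0.6,"turn":0},{"tx":0,"ty":0,"tz":-1,"turn":0},{"tx":-0.1,"ty":0.5,"tz":-1,"turn":0},{"tx":-0.1,"ty":1,"tz":-1,"turn":0}]' | sed -n '1,2p;4p'
python3 -m crank '[{"tx":-0.2,"ty":0.5,"tz":-0.3,"turn":0},{"tx":-0.2,"ty":1,"tz":-0.6,"turn":0},{"tx":-0.2,"ty":1,"tz":-0.6,"turn":0}]' | sed -n '1,2p;4p'
python3 - <<'E'
from ov import *
f=grab('top','t11.png'); g=grab('side','s11.png')
p=(.4705,-.2675,-.171)
pp=fit(f,box(-.06,.06,-.031,.031,.036,'nrl'),p,2); print(pp[0].round(4),np.degrees(pp[0][2]),pp[1])
a=cv2.resize(f['frame'][150:250,285:395,::-1],(440,400),interpolation=cv2.INTER_CUBIC)
b=cv2.resize(g['frame'][200:290,260:350,::-1],(360,360),interpolation=cv2.INTER_CUBIC)
c=np.zeros((400,800,3),np.uint8); c[:,:440]=a; c[:360,440:]=b; cv2.imwrite('pics/v5.png',c)
E
```

```text
t: 35.05
position: [0.3995, -0.2542, -0.0047]
contact_force: [-15.3, -2.1, 10.0]
t: 35.85
position: [0.3715, -0.2483, 0.0047]
contact_force: [0.3, 0.1, 0.1]
t: 36.35
position: [0.3475, -0.3465, 0.1083]
contact_force: [1.2, -0.4, -0.2]
t: 36.65
position: [0.3092, -0.446, 0.169]
contact_force: [0.7, -0.2, 0.1]
[ 0.4687 -0.2665 -0.1722] -9.865565114647493 [-0.   -0.57  0.57]
```

View pics/v5.png

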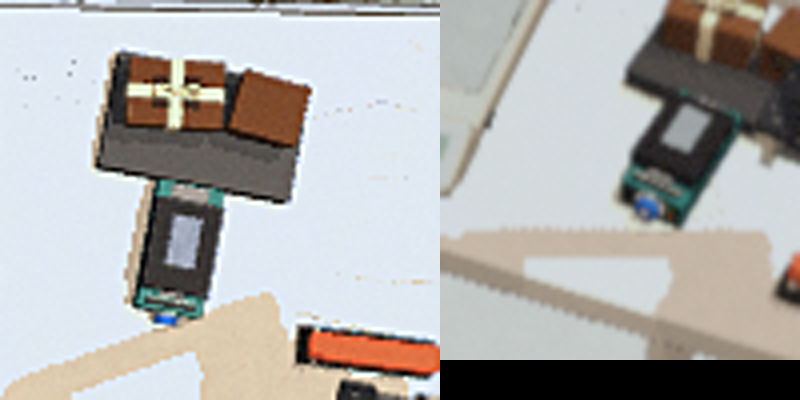

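The picture shows the printer in the left view around (180,250), with its cover shut. Its back is flush and square against the slab's near edge, and the arm is clear, so I'm handing in.

```bash
python3 -c "
from workcell import r
print(r.sign_off())"
```

```text
the job is handed in; nothing more can be done
None
```

The job is handed in at about 37 s: the cassette is in the bay, the cover is shut, and the printer stands square against the slab after its button was held fully in for about 1.2 s (judging by force and travel); my first grip missed and briefly pressed the cassette with about 39 N, which did not move it.

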